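# Chock a pipe on a sloping rack and draw the gate

## Task

Set the rubber wedge chock on the sloping rack with its thin edge against the middle of the pipe's low side, and push it firmly but gently up the slope, without bearing down on it, until the pipe is pressed snugly onto the sprung backstop but not lifted off the deck. Then pull the gate all the way back down the slope, so that the chock alone keeps the pipe snug and stops it rolling, and leave the other things on the desk alone.

Things in the scene. Friction and masses are not known exactly. Their poses are not given: they have to be found in the camera images.
- rack: Fixed grey metal stand that carries the sloping deck; base 200 x 90 x 8 mm. Origin on the desk, below the deck's origin; x level, in the direction in which the slope rises (away from the robot); z up.
- deck: Fixed bare aluminium plate, 195 mm along the slope, 104 mm wide, tilted 6 degrees, rising away from the robot. Origin on its surface, 46 mm above the desk, at mid width, under the pipe's axis at the start. x up the slope, y along the pipe, z square to the surface. Surface from x = -125 mm (low end) to +56 mm (rear wall behind the backstop).
- backstop: Rubber-faced bar, 10 x 96 x 24 mm, on two spring plungers at the rear of the deck. Origin on its front face at deck level, deck x = 29 mm: the pipe has 4 mm of free travel to it. It moves only up the slope: yields from 2.4 N, then 8 N more per mm. Snug is 4 to 7 N; over 10 N is too hard.
- pipe: Loose steel pipe, 50 mm outside diameter, 150 mm long, 0.8 to 1.1 kg, oiled and slippery. Origin at mid length on its axis; y along it; x and z turn as it rolls. It starts lying across the deck with its low side on the gate's two posts. Because the chock's face is inclined, pressing with over 10 N begins to lift it off the deck.
- chock: Loose black rubber wedge, 60 mm long (x), 32 wide (y), 36 high, 0.45 to 0.6 kg. Origin at the centre of its underside. Thin toe (4 mm high) at x = +30 mm, then a 45 degree face up to the flat top, x = -2 to -30 mm; upright back at x = -30 mm. Starts upright on the desk right of the rack. Grasp it across the width over the flat top.
- gate (a joint): Steel gate: two posts (10 x 12 mm, top 40 mm above the deck) beside the deck at y = +-66 mm, joined under it. 0 = shut, posts against the pipe's low side; grows to 0.045 m as it slides straight down the slope (deck -x). Stiff (about 3 N), stays where it is left. Fully back means more than 0.035.
- gate_rod (a point): Point to grip on the gate's pull rod: a round steel bar 9 mm thick that runs along deck y from the left post, 30 mm above the deck surface, at y = 72 to 120 mm with a black ball (16 mm) on its end. The point is on the bar's axis at deck y = 98 mm (deck x = -30.5 mm when shut); it moves with the gate. Pinch it from above with the fingers up and down the slope, 23 mm beyond the pipe's end.
- v_block: Bystander: steel V block 50 x 40 x 30 mm on the desk to the left. Origin under its centre.
- petri_dish: Bystander: flat round dish, 64 mm wide, 12 mm high, on the desk at the left rear. Origin under its centre.
- specimen_5: Bystander: round resin-mounted specimen, 30 mm wide, 17 mm high, on the desk at the right rear. Origin under its centre.
- block_sixty: Bystander: steel bar 16 x 80 x 20 mm on the desk at the right rear. Origin under its centre.
- chock_toe (a point): Lower edge of the chock's toe (chock x = 30 mm). When the face just meets the pipe, the chock's origin is 44 mm down the slope from the pipe's axis. The sole drags on the deck (friction about 0.7) and bites if the hand bears down (over 21 N on the deck is too much): keep the hand's downward force near zero while pushing; then 14 to 18 N up the slope makes it snug, and it stays when let go.
Mind the look-alikes: they are no part of the job. Of the things like the chock, leave any that is blue; of the rest the larger one is meant.

How it is judged:
By the outcome, as a careful person would: the job done as asked, in the order asked, and still so for the second after the job is handed in, with the robot touching nothing.
It also fails if it takes over 69 s, if anything falls off the work surface, if the arm or the gripper's body presses on something with over 40 N, if the wrist force passes 120 N, or if a joint passes its speed limit or range.

## Robot

A 6-joint arm with a two-finger parallel gripper is mounted at the origin on a cart in front of the work surface, level with it; the furniture and walls round the work are solid. World frame = base frame: x ahead of the robot, y to its left, z up, the work surface at z = 0. Lengths are in m, angles in rad, forces in N, time in s.
With the tool pointing down it reaches from about 0.35 to 0.85 m from the base axis. Payload 8.1 kg.
Tool frame: the origin (TCP) lies at the centre of the arm's flange, where the gripper is bolted on; the fingertips stand 186 mm ahead of it and the grasp point (between the pads) lies 167 mm ahead of it; z points along the fingers, y is the line along which they close (so a half turn about z gives the same grasp; the last joint's range is limited). The gripper opens to 93 mm and grips with 3 to 60 N. Pads are 15 mm wide; open, the fingers measure 128 mm over their backs; the gripper's body (75 mm by 188 mm) begins 65 mm behind the grasp point.
Start: joints at [1.02, 0.13, 1.488, -0, 1.523, -0.085], TCP at [0.269, 0.536, 0.405] pointing down, gripper open.
Joint ranges: [-2.96, 2.96], [-0.89, 2.26], [0.02, 2.5], [-1.34, 4.48], [0, 2.73], [-2.66, 2.66]. Speed limits (rad/s): [2.39, 2.39, 2.79, 3.14, 3.14, 3.14].

## Interface

Orientations are given as a rotation vector (axis times angle).
In Python, from plant import read_state, read_camera, camera_params, robot gives the robot as it stands.
- The arm moves only by the tool carry_out, never from a script. Its argument "targets" is a list of rows, each an object of numbers: "hand": the opening in per cent of the stroke, from 0 (shut) to 100 (fully open); "x", "y", "z": the shift along the tool's x, y, z in m; "ax", "ay", "az": the turn, a rotation vector about the tool's x, y, z in rad. In form: [{"hand": .., "x": .., "y": .., "z": .., "ax": .., "ay": .., "az": ..}, ...]. A call has 1 to 8 rows; each row is the pose to reach, as a shift and turn from the pose commanded when the call began, along the tool's axes at that moment; what a row does not reach only later rows make up. A row lasts 1/8 s, in which the tool goes at most 62.5 mm and 10.7 degrees, less where a joint would pass 70% of its speed; a pose out of reach is approached as far as the arm can. A call with a gripper value outside its range is refused whole. The fingers move at their own pace and stop on an object; "newtons" is the grip in N (left out, the last holds). Time passes only in rows, so rows that repeat a pose let the fingers close. It gives the time, the measured TCP pose, the force, the opening and the grip force at its end, in the units of the state.
- read_state(): the state, without advancing time (a new reading comes with each control period).
- read_camera(name): name is "scene" or "side" or "wrist"; returns (picture, depth): 420x560x3 uint8, blue, green, red; 420x560 float32, m along the optical axis (not along the pixel's ray), 0 where there is no reading.
- camera_params(name): a dict with "fx", "fy", "cx", "cy" (pixels), "position" and "rotation" of the camera in the world. Camera axes: x right, y up, looking along -z (the intrinsics and any distortion apply to the point x, -y, -z); pixel columns grow to the right and rows downward; lengths in m; the calibration is good to about 2 mm. A picture is of the moment at which its call begins: read the wrist's pose just before it. camera_params takes no time and is no camera call; for the wrist camera it gives the pose at the moment of the call.
- robot.close_job(): hands the job in; it is judged then, once.
The state is a dict: "t": time; "q": joint angles; "dq": joint speeds; "joint_torque": joint torques, N m; "tool_pos": TCP position; "orientation": TCP orientation; "force": force on the tool from outside, world axes, zero at the start; "wrist_torque": the same for the moment, N m; "opening": finger opening in m; "gripper_force": force on a finger pad.
Only numpy, scipy, OpenCV 4.12 (cv2) and the standard library are available. Lean on these libraries where they do the work, as an engineer would, in place of code of your own. Each camera call takes 0.05 s, during which the arm holds its last target. There are 200 camera calls.

## Working session

There is one attempt and no reset: what is moved stays moved. The work goes in short steps, Python scripts to look and compute and a tool call to move; the robot and the scene stay as the last step left them, time stands still between calls to the robot, and variables do not carry over. Pictures are saved under pics/ and viewed, at most 10 in all, crops included, and the job is handed in when it is done.

Besides the shell and the picture viewer there is one more tool, called after ">>>" as a command line: name --argument value ..., lists and objects as JSON in quotes. carry_out: Moves the arm, as the interface text tells. Its arguments: {"type":"object","properties":{"targets":{"type":"array","items":{"type":"object","properties":{"hand":{"type":"number"},"x":{"type":"number"},"y":{"type":"number"},"z":{"type":"number"},"ax":{"type":"number"},"ay":{"type":"number"},"az":{"type":"number"}}}},"newtons":{"type":"number"}},"required":["targets"]}

```bash
ls; mkdir -p pics
cat > h.py <<'E'
import numpy as np, cv2
from scipy.spatial.transform import Rotation as R
from plant import read_state, read_camera, camera_params, robot
def shot(n):
    p=camera_params(n); im,d=read_camera(n); return p,im,d
def world(p,d,u,v,dep=None):
    z=d[int(v),int(u)] if dep is None else dep
    q=np.array([(u-p['cx'])/p['fx']*z,-(v-p['cy'])/p['fy']*z,-z])
    return np.array(p['position'])+np.array(p['rotation']).reshape(3,3)@q
def save(n,tag):
    p,im,d=shot(n); cv2.imwrite(f'pics/{tag}.png',im); np.savez(f'{tag}.npz',im=im,d=d,**{k:np.array(v) for k,v in p.items()})
    return p,im,d
def load(tag):
    f=np.load(tag+'.npz'); return f,f['im'],f['d']
E
python3 - <<'E'
from h import *
s=read_state(); print(s)
for n in('scene','side'):
    p,im,d=save(n,n); print(n,p)
E
```

```text
pics
{'t': 0.0, 'q': array([ 1.01961309e+00,  1.31114595e-01,  1.48928701e+00, -5.44613778e-06,
        1.52301564e+00, -8.54017538e-02]), 'dq': array([ 3.00117503e-04,  9.91938694e-04, -3.97046434e-04, -1.08865708e-04,
       -2.80209101e-05, -1.24123447e-03]), 'joint_torque': array([-4.11999081e-04, -5.59842968e+01, -4.91761601e+01,  7.67065678e-02,
        3.57057794e-02, -1.97012159e-04]), 'tool_pos': array([0.26932892, 0.53588714, 0.40371073]), 'orientation': array([-7.24920619e-01, -3.05622842e+00,  2.72428347e-03]), 'force': array([-0.17507782, -0.58351593,  0.19065806]), 'wrist_torque': array([ 0.00660433,  0.01510136, -0.04271636]), 'gripper_force': 0.0, 'opening': 0.09315594710252495}
scene {'fx': 440.26758574847474, 'fy': 440.26758574847474, 'cx': 279.15053233329303, 'cy': 213.6657318362225, 'position': array([ 0.0558083 , -0.44625039,  0.79538354]), 'rotation': array([ 0.72273379, -0.31717339, -0.74423518])}
side {'fx': 452.9740015779183, 'fy': 452.9740015779183, 'cx': 283.3301984894629, 'cy': 209.54171031215574, 'position': array([ 0.19408949, -0.71719828,  0.81707824]), 'rotation': array([ 0.85045589, -0.20975316, -0.41249581])}
```

```bash
sed -i "s/np.array(p\['rotation'\]).reshape(3,3)@q/R.from_rotvec(np.array(p['rotation'])).as_matrix()@q/" h.py
```

```text
(no output)
```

View pics/scene.png

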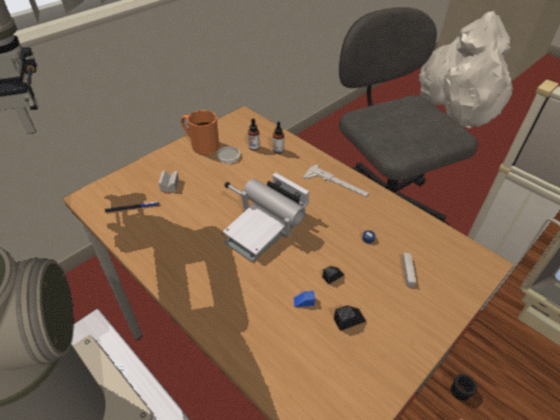

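View pics/side.png

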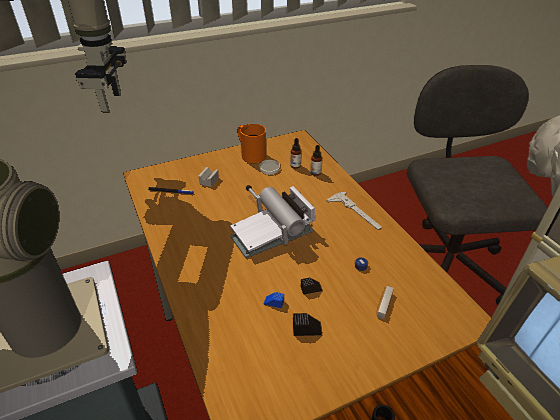

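Scene picture: wedge candidates are a blue one at (305,299), a small black one at (333,274) and a larger black one at (348,317). The larger black one is the target. The rack is around (265,215), with the rod ball at (228,186). Next I'll crop in closer.

Run:
```python
from h import *
_,a,_=load('side');_,b,_=load('scene')
z=lambda im,x,y,w,h,k:cv2.resize(im[y:y+h,x:x+w],None,fx=k,fy=k,interpolation=cv2.INTER_CUBIC)
o=np.hstack([z(b,220,165,100,100,4),z(a,225,170,100,100,4)])
o2=np.hstack([z(b,290,255,80,40*2,5)[:200*2],z(a,255,265,80,80,5)])
cv2.imwrite('pics/rack.png',o);cv2.imwrite('pics/chk.png',o2)
```

```text
(no output)
```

View pics/rack.png

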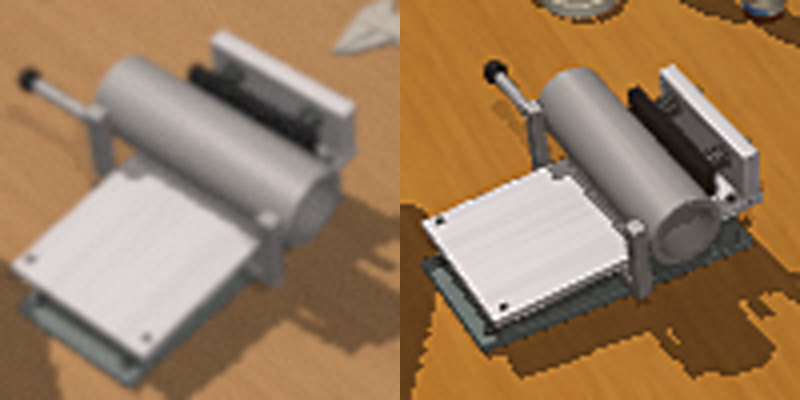

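View pics/chk.png

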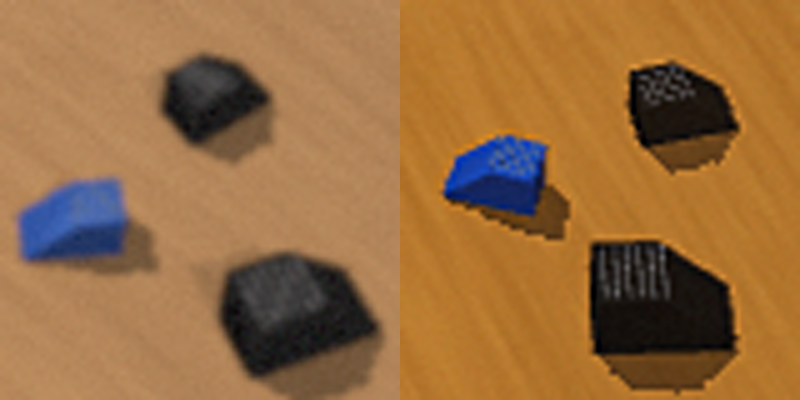

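```bash
cat >> h.py <<'E'
def cloud(tag,lo,hi):
    p,im,d=load(tag); v,u=np.mgrid[0:420,0:560]; z=d
    c=np.stack([(u-p['cx'])/p['fx']*z,-(v-p['cy'])/p['fy']*z,-z],-1)
    w=c@R.from_rotvec(p['rotation']).as_matrix().T+p['position']
    m=(z>0)&np.all((w>lo)&(w<hi),-1)
    return w,m,im
E
python3 - <<'E'
from h import *
for tag,sx,sy,ox in(('side',225,170,400),('scene',220,165,0)):
    p,im,d=load(tag)
    pts={'side':{'lowL':(428,228),'lowR':(490,316),'scrL':(440,220),'scrR':(503,307),'ball':(495,72),'rpost':(637,230),'pipeTop L':(560,80),'pipe mid':(620,150),'pipe R':(685,200)},
     'scene':{'lowL':(17,267),'lowR':(143,352),'scrL':(31,259),'scrR':(146,338),'ball':(29,79),'rpost':(266,218),'pipe mid':(215,125)}}[tag]
    for k,(X,Y) in pts.items():
        print(tag,k,world(p,d,round(sx+(X-ox)/4),round(sy+Y/4)).round(4))
    # table level
    print('table',world(p,d,*( (200,250) if tag=='side' else (200,250))).round(4))
    w,m,im=cloud(tag,[0.3,-0.5,0.004],[0.9,0.3,0.1])
    blk=m&(im.max(-1)<70)
    n,l,st,ce=cv2.connectedComponentsWithStats(blk.astype(np.uint8))
    for i in range(1,n):
        if st[i,4]>40:
            q=w[l==i]; t=q[q[:,2]>np.percentile(q[:,2],97)-0.005]
            print('blk',ce[i].round(),st[i,4],q.mean(0).round(4),'top z',t[:,2].mean().round(4),'topc',t.mean(0).round(4),len(t), cv2.minAreaRect((t[:,:2]*1000).astype(np.float32)), cv2.minAreaRect((q[:,:2]*1000).astype(np.float32)))
E
```

```text
side lowL [0.4584 0.1055 0.0331]
side lowR [0.4663 0.0173 0.031 ]
side scrL [0.4682 0.1098 0.0328]
side scrR [0.475  0.0193 0.0323]
side ball [0.5396 0.1849 0.0775]
side rpost [ 5.541e-01 -2.000e-04  8.120e-02]
side pipeTop L [0.5659 0.1385 0.095 ]
side pipe mid [0.571  0.0582 0.0934]
side pipe R [ 0.5852 -0.0015  0.0964]
table [3.661e-01 9.330e-02 2.000e-04]
blk [317. 154.] 94 [0.7891 0.2607 0.0717] top z 0.095 topc [0.7917 0.2643 0.095 ] 11 ((791.9179077148438, 264.58404541015625), (7.196608543395996, 8.855952262878418), 60.86192321777344) ((788.4423217773438, 260.056396484375), (21.31827735900879, 26.657276153564453), 39.39702606201172)
blk [294. 204.] 229 [0.6165 0.0704 0.0804] top z 0.086 topc [0.6135 0.0694 0.086 ] 100 ((616.7189331054688, 65.14411926269531), (36.063575744628906, 108.92839813232422), 6.1738996505737305) ((620.2081909179688, 66.71818542480469), (42.566097259521484, 112.94043731689453), 3.8989169597625732)
blk [300. 232.] 99 [0.618  0.0331 0.0137] top z 0.0508 topc [0.5771 0.0006 0.0508] 4 ((580.1463623046875, -0.2769660949707031), (3.6473441123962402, 32.9807205
[... 2633 characters left out ...]
1627197266) ((555.785400390625, -132.5658416748047), (23.853031158447266, 40.22241973876953), 78.61370086669922)
blk [348. 318.] 464 [ 0.4872 -0.2274  0.0263] top z 0.0374 topc [ 0.4837 -0.2219  0.0374] 176 ((484.7843017578125, -221.93858337402344), (30.380584716796875, 32.74275588989258), 62.46275329589844) ((495.135009765625, -227.2140350341797), (30.925703048706055, 55.81709289550781), 63.38958740234375)
blk [463. 387.] 486 [ 0.5231 -0.4592  0.0255] top z 0.0356 topc [ 0.5245 -0.4594  0.0356] 183 ((524.7649536132812, -459.58721923828125), (36.71025848388672, 36.01763153076172), 42.67578887939453) ((523.9375, -459.38409423828125), (36.885215759277344, 36.72459030151367), 81.44694519042969)
```

```bash
cat >> h.py <<'E'
def Rt(psi,tilt=0):  # tool rotation for object heading psi (deg), slope tilt (deg)
    M=(R.from_euler('z',psi,degrees=True)*R.from_euler('y',-tilt,degrees=True)).as_matrix()
    return np.stack([-M[:,0],M[:,1],-M[:,2]],1)
def go(pos,Rm):  # TCP target -> shift/turn
    s=read_state(); R0=R.from_rotvec(s['orientation']).as_matrix()
    print('shift',(R0.T@(np.array(pos)-s['tool_pos'])).round(4),'turn',R.from_matrix(R0.T@Rm).as_rotvec().round(4),'t',s['t'])
E
python3 - <<'E'
from h import *
go([.46,-.20,.34],Rt(-25))
E
```

```text
shift [-0.5009 -0.5718  0.0647] turn [-0.0016 -0.0002 -0.0294] t 0.1
```

>>> carry_out --targets '[{"hand": 100, "x": -0.5, "y": -0.572, "z": 0.065, "az": -0.03}, {"hand": 100, "x": -0.5, "y": -0.572, "z": 0.065, "az": -0.03}, {"hand": 100, "x": -0.5, "y": -0.572, "z": 0.065, "az": -0.03}, {"hand": 100, "x": -0.5, "y": -0.572, "z": 0.065, "az": -0.03}, {"hand": 100, "x": -0.5, "y": -0.572, "z": 0.065, "az": -0.03}, {"hand": 100, "x": -0.5, "y": -0.572, "z": 0.065, "az": -0.03}, {"hand": 100, "x": -0.5, "y": -0.572, "z": 0.065, "az": -0.03}, {"hand": 100, "x": -0.5, "y": -0.572, "z": 0.065, "az": -0.03}]'

```text
schema error: expected keys hand, x, y, z, ax, ay, az
```

Run:
```python
from h import *
go([.46,-.20,.34],Rt(-25))
```

```text
shift [-0.5009 -0.5718  0.0647] turn [-0.0016 -0.0002 -0.0294] t 0.1
```

>>> carry_out --targets '[{"hand": 100, "x": -0.5, "y": -0.572, "z": 0.065, "ax": 0, "ay": 0, "az": -0.03}, {"hand": 100, "x": -0.5, "y": -0.572, "z": 0.065, "ax": 0, "ay": 0, "az": -0.03}, {"hand": 100, "x": -0.5, "y": -0.572, "z": 0.065, "ax": 0, "ay": 0, "az": -0.03}, {"hand": 100, "x": -0.5, "y": -0.572, "z": 0.065, "ax": 0, "ay": 0, "az": -0.03}, {"hand": 100, "x": -0.5, "y": -0.572, "z": 0.065, "ax": 0, "ay": 0, "az": -0.03}, {"hand": 100, "x": -0.5, "y": -0.572, "z": 0.065, "ax": 0, "ay": 0, "az": -0.03}, {"hand": 100, "x": -0.5, "y": -0.572, "z": 0.065, "ax": 0, "ay": 0, "az": -0.03}, {"hand": 100, "x": -0.5, "y": -0.572, "z": 0.065, "ax": 0, "ay": 0, "az": -0.03}]'

```text
t: 1.1
tool_pos: [0.3938, 0.0518, 0.3619]
orientation: [0.679, 3.067, 0.0]
force: [0.7, -0.3, 0.8]
opening: 0.0928
gripper_force: 0.0
```

Run:
```python
from h import *
go([.46,-.20,.34],Rt(-25))
```

```text
shift [-0.1662 -0.2004  0.0219] turn [0.0003 0.0005 0.0008] t 1.1
```

>>> carry_out --targets '[{"hand": 100, "x": -0.166, "y": -0.2, "z": 0.022, "ax": 0, "ay": 0, "az": 0}, {"hand": 100, "x": -0.166, "y": -0.2, "z": 0.022, "ax": 0, "ay": 0, "az": 0}, {"hand": 100, "x": -0.166, "y": -0.2, "z": 0.022, "ax": 0, "ay": 0, "az": 0}, {"hand": 100, "x": -0.166, "y": -0.2, "z": 0.022, "ax": 0, "ay": 0, "az": 0}, {"hand": 100, "x": -0.166, "y": -0.2, "z": 0.022, "ax": 0, "ay": 0, "az": 0}, {"hand": 100, "x": -0.166, "y": -0.2, "z": 0.022, "ax": 0, "ay": 0, "az": 0}]'

```text
t: 1.85
tool_pos: [0.4598, -0.198, 0.3395]
orientation: [-0.681, -3.065, -0.001]
force: [0.2, 1.1, 0.8]
opening: 0.0933
gripper_force: 0.0
```

Run:
```python
from h import *
go([.46,-.20,.34],Rt(-25))
p,im,d=save('wrist','w1'); print(p)
w,m,im=cloud('w1',[0.3,-0.35,0.005],[0.7,0,0.06])
blk=m&(im.max(-1)<70)
n,l,st,ce=cv2.connectedComponentsWithStats(blk.astype(np.uint8))
for i in range(1,n):
    if st[i,4]>100:
        q=w[l==i]; t=q[q[:,2]>np.percentile(q[:,2],95)-0.004]
        print(ce[i].round(),st[i,4],'topz',t[:,2].mean(),cv2.minAreaRect((t[:,:2]*1000).astype(np.float32)), cv2.minAreaRect((q[:,:2]*1000).astype(np.float32)))
```

```text
shift [-0.0011 -0.0017 -0.0005] turn [ 0.0004 -0.0017 -0.0011] t 1.85
{'fx': 303.21887205217223, 'fy': 303.21887205217223, 'cx': 280.0759646270128, 'cy': 208.17977935327096, 'position': array([ 0.3923287 , -0.16656633,  0.31944554]), 'rotation': array([-0.24099793, -0.15335128,  1.1263863 ])}
[270. 237.] 1252 topz 0.0359015925425359 ((485.3836669921875, -221.29693603515625), (30.96822738647461, 31.762975692749023), 66.67757415771484) ((497.54034423828125, -226.768798828125), (31.116674423217773, 59.00282287597656), 66.1694107055664)
[371. 237.] 233 topz 0.02700203114041028 ((537.9430541992188, -127.99639129638672), (23.466285705566406, 6.902137279510498), 68.039794921875) ((543.44091796875, -129.8737335205078), (24.126035690307617, 14.811759948730469), 79.88550567626953)
```

View pics/w1.png

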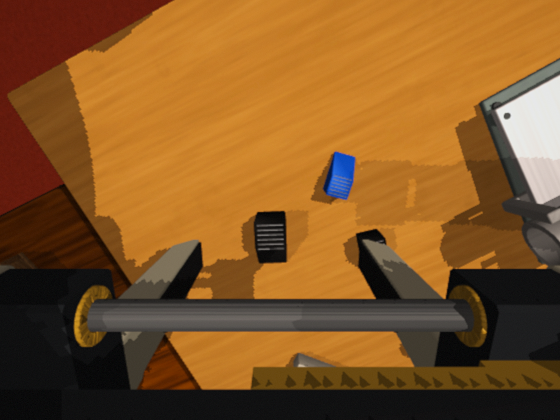

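The w1 picture shows the target chock at (270,237), the blue one at (340,175) and the small black one at (372,238). The target measures 59x31 mm and 36 mm high, as described.

Run:
```python
from h import *
go([.4838,-.2206,.191],Rt(-24))
```

```text
shift [-0.0319 -0.0112  0.1487] turn [ 0.0005 -0.0012 -0.0173] t 1.9
```

>>> carry_out --newtons 30 --targets '[{"hand": 80, "x": -0.032, "y": -0.011, "z": 0.05, "ax": 0, "ay": 0, "az": -0.017}, {"hand": 80, "x": -0.032, "y": -0.011, "z": 0.1, "ax": 0, "ay": 0, "az": -0.017}, {"hand": 80, "x": -0.032, "y": -0.011, "z": 0.135, "ax": 0, "ay": 0, "az": -0.017}, {"hand": 80, "x": -0.032, "y": -0.011, "z": 0.149, "ax": 0, "ay": 0, "az": -0.017}, {"hand": 80, "x": -0.032, "y": -0.011, "z": 0.149, "ax": 0, "ay": 0, "az": -0.017}, {"hand": 80, "x": -0.032, "y": -0.011, "z": 0.149, "ax": 0, "ay": 0, "az": -0.017}]'

```text
t: 2.65
tool_pos: [0.4853, -0.2212, 0.1932]
orientation: [0.651, 3.07, -0.001]
force: [0.6, 0.0, 0.0]
opening: 0.0742
gripper_force: 0.0
```

Run:
```python
from h import *
go([.4838,-.2206,.191],Rt(-24))
```

```text
shift [ 0.0017 -0.0001  0.0022] turn [-0.0003  0.0031  0.0007] t 2.65
```

>>> carry_out --newtons 30 --targets '[{"hand": 80, "x": 0.001, "y": 0, "z": 0.001, "ax": 0, "ay": 0, "az": 0}, {"hand": 20, "x": 0.001, "y": 0, "z": 0.001, "ax": 0, "ay": 0, "az": 0}, {"hand": 20, "x": 0.001, "y": 0, "z": 0.001, "ax": 0, "ay": 0, "az": 0}, {"hand": 20, "x": 0.001, "y": 0, "z": 0.001, "ax": 0, "ay": 0, "az": 0}, {"hand": 20, "x": 0.001, "y": 0, "z": 0.001, "ax": 0, "ay": 0, "az": 0}, {"hand": 20, "x": 0.001, "y": 0, "z": 0.001, "ax": 0, "ay": 0, "az": 0}]'

```text
t: 3.4
tool_pos: [0.4834, -0.2207, 0.1901]
orientation: [-0.653, -3.073, -0.0]
force: [0.2, 1.5, -1.1]
opening: 0.0319
gripper_force: 29.9
```

Run:
```python
from h import *
go([.64,.07,.42],Rt(5)); print(read_state()['q'])
```

```text
shift [-0.0248  0.3293 -0.2299] turn [ 2.000e-04 -1.000e-04 -5.061e-01] t 3.4
[-5.24801791e-01  1.64441115e-01  1.86620753e+00  1.42352254e-04
  1.11111294e+00 -1.67681335e+00]
```

>>> carry_out --targets '[{"hand": 20, "x": 0, "y": 0, "z": -0.05, "ax": 0, "ay": 0, "az": 0}, {"hand": 20, "x": 0, "y": 0, "z": -0.11, "ax": 0, "ay": 0, "az": 0}, {"hand": 20, "x": -0.025, "y": 0.329, "z": -0.23, "ax": 0, "ay": 0, "az": -0.506}, {"hand": 20, "x": -0.025, "y": 0.329, "z": -0.23, "ax": 0, "ay": 0, "az": -0.506}, {"hand": 20, "x": -0.025, "y": 0.329, "z": -0.23, "ax": 0, "ay": 0, "az": -0.506}, {"hand": 20, "x": -0.025, "y": 0.329, "z": -0.23, "ax": 0, "ay": 0, "az": -0.506}, {"hand": 20, "x": -0.025, "y": 0.329, "z": -0.23, "ax": 0, "ay": 0, "az": -0.506}, {"hand": 20, "x": -0.025, "y": 0.329, "z": -0.23, "ax": 0, "ay": 0, "az": -0.506}]'

```text
t: 4.4
tool_pos: [0.6407, 0.0724, 0.4201]
orientation: [0.14, -3.138, -0.001]
force: [1.0, 0.6, -3.4]
opening: 0.0319
gripper_force: 29.9
```

>>> carry_out --targets '[{"hand": 20, "x": 0, "y": 0, "z": 0, "ax": 0, "ay": 0, "az": 0}, {"hand": 20, "x": 0, "y": 0, "z": 0, "ax": 0, "ay": 0, "az": 0}]'

```text
t: 4.65
tool_pos: [0.6397, 0.0695, 0.4185]
orientation: [0.137, -3.136, 0.001]
force: [-0.1, -0.6, -4.1]
opening: 0.0319
gripper_force: 29.9
```

Run:
```python
from h import *
s=read_state();print(s['tool_pos'],s['force'],s['opening'])
p,im,d=save('wrist','w2'); print(p['position'])
```

```text
[0.63974584 0.0694603  0.41852644] [-0.05125474 -0.61974264 -4.12138625] 0.03191626623260526
[0.56556391 0.0627993  0.39859675]
```

View pics/w2.png

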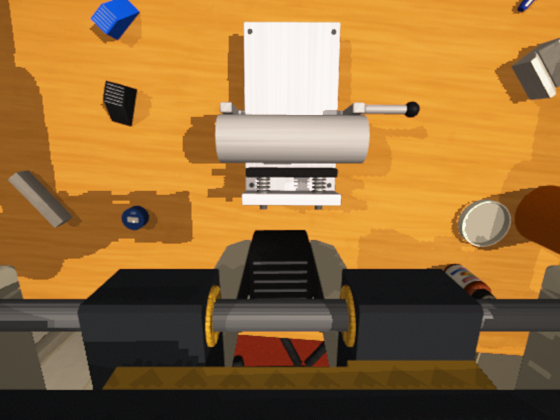

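w2 shows the deck with low corners at (244,23) and (340,23). The pipe spans columns 216–369 and rows 115–163, the rod runs to its ball at (413,109), and the chock is held at (280,260).

Run:
```python
from h import *
from scipy.optimize import least_squares
w,m,im=cloud('w2',[0.3,-0.3,0.0],[0.9,0.4,0.2])
p,_,d=load('w2')
deck=w[30:105,252:332].reshape(-1,3)
c=deck.mean(0);n=np.linalg.svd(deck-c)[2][2];n*=np.sign(n[2])
print('deck n',n,'tilt',np.degrees(np.arccos(n[2])),'heading',np.degrees(np.arctan2(-n[1],-n[0])),'rms',np.std((deck-c)@n))
# corners of deck on plane by ray
Rc=R.from_rotvec(p['rotation']).as_matrix();o=p['position']
def ray(u,v,n,c):
    r=Rc@np.array([(u-p['cx'])/p['fx'],-(v-p['cy'])/p['fy'],-1]);return o+r*((c-o)@n)/(r@n)
L,Rr=ray(340,22.5,n,c),ray(244,22.5,n,c); print('cornL',L,'cornR',Rr,'width',np.linalg.norm(L-Rr),'head',np.degrees(np.arctan2(-(L-Rr)[0],(L-Rr)[1])))
P=w[118:160,225:360].reshape(-1,3); P=P[P[:,2]>0.06]
def f(x): # axis point x0,z0 at y=.07; slopes
    a=np.array([x[2],1,x[3]]);a/=np.linalg.norm(a);q=P-[x[0],.07,x[1]];return np.linalg.norm(q-np.outer(q@a,a),axis=1)-.025
s=least_squares(f,[.58,.07,-.09,0],loss='soft_l1',f_scale=.002);x=s.x
print('pipe axis',x,'head',np.degrees(np.arctan(-x[2])),'rms',np.std(s.fun))
row=w[140,200:385];k=row[:,2]>.07;print('pipe ends y',row[k][[0,-1]])
for nm,(u,v) in dict(ball=(413,109),rod1=(385,109),rod2=(370,108)).items(): print(nm,w[v,u])
t=w[50,10+0:1];print('table',w[250:260,170:180].reshape(-1,3).mean(0),w[60,400])
```

```text
deck n [-0.82694906 -0.02541452  0.56170219] tilt 55.82640272577727 heading 1.7603097549739684 rms 0.020009796702196894
cornL [ 0.420797    0.13399886 -0.08107301] cornR [ 0.43788861  0.0022825  -0.06186999] width 0.13420163623833872 head 7.393429080902836
pipe axis [ 0.57986569  0.07051153 -0.08319825 -0.00065125] head 4.755955167616461 rms 0.016602018850241897
pipe ends y [[0.58563361 0.0014185  0.09543276]
 [0.57255224 0.1504621  0.09469832]]
ball [0.5391195  0.19339411 0.08022602]
rod1 [0.54135351 0.16646516 0.07739052]
rod2 [0.5416386  0.15158997 0.07617243]
table [ 7.56448680e-01 -7.16470731e-02  3.44599410e-04] [ 4.78582693e-01  1.99381817e-01 -1.14371549e-04]
```

Run:
```python
from h import *
w,m,im=cloud('w2',[0.3,-0.3,0.02],[0.9,0.4,0.2])
p,_,d=load('w2')
deck=w[30:100,252:332][m[30:100,252:332]]
for _ in range(4):
    c=deck.mean(0);n=np.linalg.svd(deck-c)[2][2];n*=np.sign(n[2]);e=(deck-c)@n;deck=deck[abs(e)<max(2*e.std(),.001)]
print('tilt',np.degrees(np.arccos(n[2])),'heading',np.degrees(np.arctan2(-n[1],-n[0])),'rms',e.std(),c)
Rc=R.from_rotvec(p['rotation']).as_matrix();o=p['position']
def ray(u,v,n,c):
    r=Rc@np.array([(u-p['cx'])/p['fx'],-(v-p['cy'])/p['fy'],-1]);return o+r*((c-o)@n)/(r@n)
L,Rr=ray(340,22.5,n,c),ray(244,22.5,n,c);print('cornL',L,'cornR',Rr,'width',np.linalg.norm(L-Rr),'head',np.degrees(np.arctan2(-(L-Rr)[0],(L-Rr)[1])))
M=-Rt(4.8,6)*[1,-1,1]; 
up=M[:,0]; mid=(L+Rr)/2
for q,nm in((mid+up*.125,'deckorigin from low end'),): print(nm,q)
P=w[114:164,225:360];P=P[m[114:164,225:360]&(P[...,2]>.065)]
a=np.array([-np.sin(np.radians(4.8)),np.cos(np.radians(4.8)),0])
x=np.array([np.cos(np.radians(4.8)),np.sin(np.radians(4.8)),0])
s=np.c_[P@x,P[:,2]];
from scipy.optimize import least_squares
r=least_squares(lambda k:np.hypot(*(s-k).T)-.025,[.585,.07],loss='soft_l1',f_scale=.001);print('pipe along x',r.x,'median res',np.median(abs(r.fun)))
yc=(w[140,200:385][w[140,200:385,2]>.07]@a); ym=(yc.max()+yc.min())/2; print('pipe y mid',ym,'len',np.ptp(yc),'axis pt',r.x[0]*x+ym*a+[0,0,r.x[1]])
axis=r.x[0]*x+ym*a+[0,0,r.x[1]]
print('deck origin from pipe',axis-.025*M[:,2],'origin plane err',(axis-.025*M[:,2]-c)@n)
print('rod from pipe',axis-.025*M[:,2]+M@[-.0305,.098,.030])
```

```text
tilt 6.032858429462503 heading 4.087695706161034 rms 0.0006019053554977183 [0.50189309 0.06933067 0.03743906]
cornL [0.45518721 0.117085   0.03287531] cornR [0.46420893 0.01475807 0.03305545] width 0.10272401813855792 head 5.0384908016593934
deckorigin from low end [0.58357732 0.07632396 0.04603144]
pipe along x [0.58370491 0.07049055] median res 0.0003768364739580275
pipe y mid 0.027216722071995755 len 0.1496155059851425 axis pt [0.57938034 0.07596444 0.07049055]
deck origin from pipe [0.58198438 0.0761831  0.0456275 ] origin plane err -0.0003043315747967984
rod from pipe [0.54043256 0.17103881 0.07227504]
```

```bash
cat >> h.py <<'E'
D0=np.array([.5827,.0762,.0458]); MR=Rt(5,6); MD=MR*[-1,1,-1]  # columns deck x,y,z
def chock(x,y,z): return D0+MD@[x-.0154,y,z+.190]
def where():
    s=read_state(); q=MD.T@(s['tool_pos']-D0); R0=R.from_rotvec(s['orientation']).as_matrix()
    print('chock deck mm',((q+[.0154,0,-.190])*1e3).round(2),'tool deck mm',(q*1e3).round(2),'rot err deg',np.degrees(R.from_matrix(MR.T@R0).as_rotvec()).round(2),'F deck',(MD.T@s['force']).round(2),'t',s['t'],'open',s['opening'].round(4),'grip',round(s['gripper_force'],1))
E
python3 - <<'E'
from h import *
go(chock(-.062,0,.06),MR);go(chock(-.062,0,.01),MR);where()
E
```

```text
shift [0.1588 0.0121 0.1326] turn [-0.0003 -0.1075 -0.0006] t 4.7
shift [0.1535 0.0122 0.1823] turn [-0.0003 -0.1075 -0.0006] t 4.7Traceback (most recent call last):
  File "<stdin>", line 2, in <module>
  File "h.py", line 31, in where
    print('chock deck mm',((q+[.0154,0,-.190])*1e3).round(2),'tool deck mm',(q*1e3).round(2),'rot err deg',np.degrees(R.from_matrix(MR.T@R0).as_rotvec()).round(2),'F deck',(MD.T@s['force']).round(2),'t',s['t'],'open',s['opening'].round(4),'grip',round(s['gripper_force'],1))
                                                                                                                                                                                                                         ^^^^^^^^^^^^^^^^^^
AttributeError: 'float' object has no attribute 'round'
```

>>> carry_out --targets '[{"hand": 20, "x": 0.06, "y": 0.005, "z": 0, "ax": 0, "ay": 0, "az": 0}, {"hand": 20, "x": 0.12, "y": 0.01, "z": 0, "ax": 0, "ay": 0, "az": 0}, {"hand": 20, "x": 0.159, "y": 0.012, "z": 0.03, "ax": 0, "ay": -0.1075, "az": 0}, {"hand": 20, "x": 0.159, "y": 0.012, "z": 0.08, "ax": 0, "ay": -0.1075, "az": 0}, {"hand": 20, "x": 0.159, "y": 0.012, "z": 0.132, "ax": 0, "ay": -0.1075, "az": 0}, {"hand": 20, "x": 0.154, "y": 0.012, "z": 0.17, "ax": 0, "ay": -0.1075, "az": 0}, {"hand": 20, "x": 0.154, "y": 0.012, "z": 0.182, "ax": 0, "ay": -0.1075, "az": 0}, {"hand": 20, "x": 0.154, "y": 0.012, "z": 0.182, "ax": 0, "ay": -0.1075, "az": 0}]'

```text
t: 5.7
tool_pos: [0.4852, 0.0676, 0.2378]
orientation: [-0.131, 3.033, 0.007]
force: [0.5, -1.0, -5.0]
opening: 0.032
gripper_force: 29.9
```

>>> carry_out --targets '[{"hand": 20, "x": 0, "y": 0, "z": 0, "ax": 0, "ay": 0, "az": 0}, {"hand": 20, "x": 0, "y": 0, "z": 0, "ax": 0, "ay": 0, "az": 0}]'

```text
t: 5.95
tool_pos: [0.4865, 0.0682, 0.24]
orientation: [-0.132, 3.028, 0.007]
force: [0.1, 0.2, -4.3]
opening: 0.0318
gripper_force: 29.9
```

```bash
sed -i "s/s\['opening'\].round(4)/round(s['opening'],4)/" h.py
python3 - <<'E'
from h import *
where(); print(read_state()['force'])
a=save('scene','s2')[1][165:275,205:315];b=save('side','d2')[1][165:275,215:325]
cv2.imwrite('pics/p2.png',cv2.resize(np.hstack([a,b]),(800,400),interpolation=cv2.INTER_CUBIC))
E
```

```text
chock deck mm [-60.32   0.39  13.2 ] tool deck mm [-75.72   0.39 203.2 ] rot err deg [ 0.01 -0.34  0.  ] F deck [-0.3   0.15 -4.31] t 5.95 open 0.0318 grip 29.9
[ 0.13613286  0.16646968 -4.31705823]
```

View pics/p2.png

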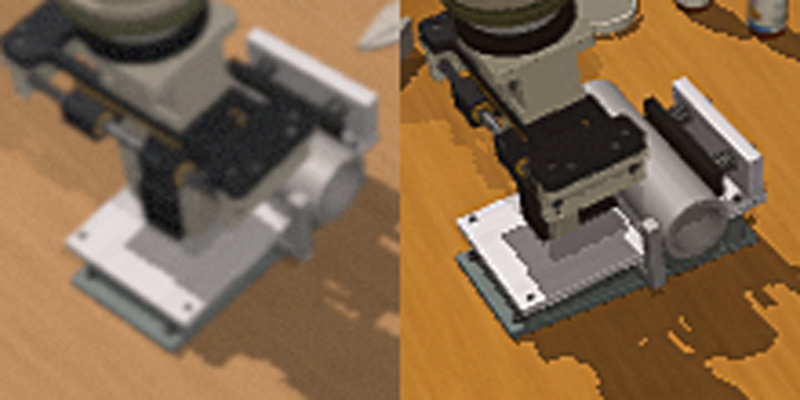

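p2 shows the chock held just above mid-deck, with the pipe still on its posts. Lowering now.

>>> carry_out --targets '[{"hand": 20, "x": 0, "y": 0, "z": 0.006, "ax": 0, "ay": 0.006, "az": 0}, {"hand": 20, "x": 0, "y": 0, "z": 0.01, "ax": 0, "ay": 0.006, "az": 0}, {"hand": 20, "x": 0, "y": 0, "z": 0.01, "ax": 0, "ay": 0.006, "az": 0}, {"hand": 20, "x": 0, "y": 0, "z": 0.01, "ax": 0, "ay": 0.006, "az": 0}]'

```text
t: 6.55
tool_pos: [0.4866, 0.0683, 0.228]
orientation: [-0.133, 3.038, 0.007]
force: [0.7, -0.6, -3.5]
opening: 0.0317
gripper_force: 29.9
```

```bash
python3 -c "
from h import *
where()"
```

```text
chock deck mm [-61.43   0.5    1.29] tool deck mm [-76.83   0.5  191.29] rot err deg [-0.    0.21  0.  ] F deck [ 0.24 -0.62 -3.56] t 6.55 open 0.0317 grip 29.9
```

>>> carry_out --targets '[{"hand": 20, "x": 0, "y": 0, "z": 0.001, "ax": 0, "ay": -0.002, "az": 0}, {"hand": 20, "x": 0, "y": 0, "z": 0.001, "ax": 0, "ay": -0.002, "az": 0}, {"hand": 20, "x": 0, "y": 0, "z": 0.001, "ax": 0, "ay": -0.002, "az": 0}]'

```text
t: 6.92
tool_pos: [0.4868, 0.0683, 0.2272]
orientation: [-0.132, 3.035, 0.007]
force: [-0.1, 0.1, -4.2]
opening: 0.0317
gripper_force: 29.9
```

```bash
python3 -c "
from h import *
where()"
```

```text
chock deck mm [-61.36   0.49   0.46] tool deck mm [-76.76   0.49 190.46] rot err deg [0.   0.07 0.  ] F deck [-0.54  0.06 -4.12] t 6.925 open 0.0317 grip 29.9
```

>>> carry_out --targets '[{"hand": 20, "x": 0, "y": 0, "z": 0.0005, "ax": 0, "ay": 0, "az": 0}, {"hand": 20, "x": 0, "y": 0, "z": 0.0005, "ax": 0, "ay": 0, "az": 0}]'

```text
t: 7.18
tool_pos: [0.4869, 0.0683, 0.227]
orientation: [-0.133, 3.035, 0.007]
force: [-3.8, -0.4, 1.5]
opening: 0.0315
gripper_force: 29.9
```

>>> carry_out --targets '[{"hand": 20, "x": 0, "y": 0, "z": 0.0005, "ax": 0, "ay": 0, "az": 0}, {"hand": 20, "x": 0, "y": 0, "z": 0.0005, "ax": 0, "ay": 0, "az": 0}]'

```text
t: 7.42
tool_pos: [0.4869, 0.0683, 0.227]
orientation: [-0.133, 3.035, 0.007]
force: [-8.9, -1.2, 8.8]
opening: 0.0319
gripper_force: 29.9
```

>>> carry_out --targets '[{"hand": 20, "x": 0, "y": 0, "z": 0.0005, "ax": 0, "ay": 0, "az": 0}, {"hand": 20, "x": 0, "y": 0, "z": 0.0005, "ax": 0, "ay": 0, "az": 0}]'

```text
t: 7.68
tool_pos: [0.487, 0.0683, 0.227]
orientation: [-0.133, 3.036, 0.007]
force: [-12.7, -0.7, 14.6]
opening: 0.032
gripper_force: 29.9
```

>>> carry_out --targets '[{"hand": 20, "x": 0, "y": 0, "z": -0.0011, "ax": 0, "ay": 0, "az": 0}, {"hand": 20, "x": 0, "y": 0, "z": -0.0011, "ax": 0, "ay": 0, "az": 0}]'

```text
t: 7.92
tool_pos: [0.487, 0.0683, 0.227]
orientation: [-0.132, 3.035, 0.007]
force: [-3.1, -0.3, 1.6]
opening: 0.032
gripper_force: 29.9
```

```bash
python3 -c "
from h import *
where()"
```

```text
chock deck mm [-61.16   0.48   0.27] tool deck mm [-76.56   0.48 190.27] rot err deg [0.   0.04 0.  ] F deck [-2.95 -0.03  1.88] t 7.925 open 0.032 grip 29.9
```

>>> carry_out --targets '[{"hand": 20, "x": -0.003, "y": 0, "z": -0.0002, "ax": 0, "ay": 0, "az": 0}, {"hand": 20, "x": -0.007, "y": -0.0004, "z": -0.0002, "ax": 0, "ay": 0, "az": 0}, {"hand": 20, "x": -0.012, "y": -0.0004, "z": -0.0002, "ax": 0, "ay": 0, "az": 0}, {"hand": 20, "x": -0.012, "y": -0.0004, "z": -0.0002, "ax": 0, "ay": 0, "az": 0}]'

```text
t: 8.43
tool_pos: [0.4992, 0.0689, 0.2284]
orientation: [-0.132, 3.034, 0.007]
force: [1.1, -0.0, -2.4]
opening: 0.0316
gripper_force: 29.9
```

```bash
python3 -c "
from h import *
where()"
```

```text
chock deck mm [-48.89   0.05   0.33] tool deck mm [-6.4290e+01  5.0000e-02  1.9033e+02] rot err deg [0.   0.01 0.01] F deck [ 0.82 -0.12 -2.46] t 8.425 open 0.0316 grip 29.9
```

>>> carry_out --targets '[{"hand": 20, "x": -0.002, "y": 0, "z": 0.0001, "ax": 0, "ay": 0, "az": 0}, {"hand": 20, "x": -0.004, "y": 0, "z": 0.0001, "ax": 0, "ay": 0, "az": 0}, {"hand": 20, "x": -0.005, "y": 0, "z": 0.0001, "ax": 0, "ay": 0, "az": 0}, {"hand": 20, "x": -0.005, "y": 0, "z": 0.0001, "ax": 0, "ay": 0, "az": 0}]'

```text
t: 8.93
tool_pos: [0.5029, 0.0694, 0.2287]
orientation: [-0.133, 3.038, 0.007]
force: [-12.3, -0.5, 10.5]
opening: 0.0312
gripper_force: 29.9
```

```bash
python3 -c "
from h import *
where()"
```

```text
chock deck mm [-45.13   0.15   0.28] tool deck mm [-6.0530e+01  1.5000e-01  1.9028e+02] rot err deg [-0.    0.24 -0.01] F deck [-11.09   0.56  11.72] t 8.925 open 0.0312 grip 29.9
```

>>> carry_out --targets '[{"hand": 20, "x": 0, "y": 0, "z": -0.0009, "ax": 0, "ay": 0, "az": 0}, {"hand": 20, "x": 0, "y": 0, "z": -0.0009, "ax": 0, "ay": 0, "az": 0}]'

```text
t: 9.18
tool_pos: [0.5029, 0.0694, 0.2288]
orientation: [-0.133, 3.037, 0.007]
force: [-4.7, 0.4, -2.0]
opening: 0.0318
gripper_force: 29.9
```

```bash
python3 -c "
from h import *
where()"
```

```text
chock deck mm [-45.07   0.15   0.38] tool deck mm [-6.0470e+01  1.5000e-01  1.9038e+02] rot err deg [-0.01  0.18  0.  ] F deck [-4.83  0.85 -1.53] t 9.175 open 0.0318 grip 29.9
```

>>> carry_out --targets '[{"hand": 20, "x": -0.001, "y": 0, "z": 0, "ax": 0, "ay": 0, "az": 0}, {"hand": 20, "x": -0.002, "y": 0, "z": 0, "ax": 0, "ay": 0, "az": 0}, {"hand": 20, "x": -0.002, "y": 0, "z": 0, "ax": 0, "ay": 0, "az": 0}]'

```text
t: 9.55
tool_pos: [0.5056, 0.0695, 0.2294]
orientation: [-0.132, 3.035, 0.007]
force: [-0.7, -0.2, -5.8]
opening: 0.032
gripper_force: 29.9
```

```bash
python3 -c "
from h import *
where()"
```

```text
chock deck mm [-42.37   0.09   0.71] tool deck mm [-5.7770e+01  9.0000e-02  1.9071e+02] rot err deg [-0.    0.08  0.01] F deck [-1.32 -0.15 -5.66] t 9.55 open 0.032 grip 29.9
```

>>> carry_out --targets '[{"hand": 20, "x": -0.0005, "y": 0, "z": 0.0003, "ax": 0, "ay": 0, "az": 0}, {"hand": 20, "x": -0.0015, "y": 0, "z": 0.0003, "ax": 0, "ay": 0, "az": 0}, {"hand": 20, "x": -0.0015, "y": 0, "z": 0.0003, "ax": 0, "ay": 0, "az": 0}]'

```text
t: 9.93
tool_pos: [0.507, 0.0697, 0.2293]
orientation: [-0.132, 3.036, 0.007]
force: [-2.6, 0.0, -6.9]
opening: 0.0314
gripper_force: 29.9
```

```bash
python3 -c "
from h import *
where()"
```

```text
chock deck mm [-41.03   0.09   0.44] tool deck mm [-5.6430e+01  9.0000e-02  1.9044e+02] rot err deg [-0.    0.11  0.01] F deck [-3.26  0.26 -6.6 ] t 9.925 open 0.0314 grip 29.9
```

>>> carry_out --targets '[{"hand": 20, "x": -0.0003, "y": 0, "z": 0.0003, "ax": 0, "ay": 0, "az": 0}, {"hand": 20, "x": -0.0005, "y": 0, "z": 0.0003, "ax": 0, "ay": 0, "az": 0}]'

```text
t: 10.18
tool_pos: [0.5072, 0.0697, 0.2293]
orientation: [-0.133, 3.037, 0.007]
force: [-7.2, -1.0, -0.5]
opening: 0.032
gripper_force: 29.9
```

```bash
python3 -c "
from h import *
where()"
```

```text
chock deck mm [-40.82   0.1    0.39] tool deck mm [-5.6220e+01  1.0000e-01  1.9039e+02] rot err deg [ 0.    0.17 -0.  ] F deck [-7.31 -0.34  0.29] t 10.175 open 0.032 grip 29.9
```

>>> carry_out --targets '[{"hand": 20, "x": -0.0005, "y": 0, "z": -0.0002, "ax": 0, "ay": 0, "az": 0}, {"hand": 20, "x": -0.0005, "y": 0, "z": -0.0002, "ax": 0, "ay": 0, "az": 0}]'

```text
t: 10.42
tool_pos: [0.5074, 0.0697, 0.2293]
orientation: [-0.133, 3.038, 0.007]
force: [-8.9, -1.5, -1.1]
opening: 0.0318
gripper_force: 29.9
```

```bash
python3 -c "
from h import *
where()"
```

```text
chock deck mm [-40.61   0.12   0.42] tool deck mm [-5.6010e+01  1.2000e-01  1.9042e+02] rot err deg [ 0.    0.22 -0.  ] F deck [-9.07 -0.73 -0.18] t 10.425 open 0.0318 grip 29.9
```

>>> carry_out --targets '[{"hand": 20, "x": -0.0006, "y": 0, "z": -0.0001, "ax": 0, "ay": 0, "az": 0}, {"hand": 20, "x": -0.0006, "y": 0, "z": -0.0001, "ax": 0, "ay": 0, "az": 0}]'

```text
t: 10.68
tool_pos: [0.5077, 0.0697, 0.2294]
orientation: [-0.133, 3.039, 0.007]
force: [-12.0, -0.9, 1.7]
opening: 0.0323
gripper_force: 29.9
```

```bash
python3 -c "
from h import *
where()"
```

```text
chock deck mm [-40.31   0.11   0.45] tool deck mm [-5.5710e+01  1.1000e-01  1.9045e+02] rot err deg [-0.    0.28  0.  ] F deck [-11.79   0.16   2.94] t 10.675 open 0.0323 grip 29.9
```

>>> carry_out --targets '[{"hand": 20, "x": -0.0003, "y": 0, "z": -0.0003, "ax": 0, "ay": -0.002, "az": 0}, {"hand": 20, "x": -0.0003, "y": 0, "z": -0.0003, "ax": 0, "ay": -0.002, "az": 0}]'

```text
t: 10.92
tool_pos: [0.5076, 0.0697, 0.2294]
orientation: [-0.133, 3.038, 0.007]
force: [-11.2, -1.1, 0.7]
opening: 0.032
gripper_force: 29.9
```

```bash
python3 -c "
from h import *
where()"
```

```text
chock deck mm [-40.34   0.11   0.43] tool deck mm [-5.5740e+01  1.1000e-01  1.9043e+02] rot err deg [0.   0.22 0.  ] F deck [-11.17  -0.1    1.88] t 10.925 open 0.032 grip 29.9
```

>>> carry_out --targets '[{"hand": 20, "x": -0.0008, "y": 0, "z": -0.0004, "ax": 0, "ay": -0.001, "az": 0}, {"hand": 20, "x": -0.0008, "y": 0, "z": -0.0004, "ax": 0, "ay": -0.001, "az": 0}]'

```text
t: 11.18
tool_pos: [0.508, 0.0698, 0.2294]
orientation: [-0.133, 3.038, 0.007]
force: [-13.5, -2.1, -0.5]
opening: 0.0318
gripper_force: 29.9
```

```bash
python3 -c "
from h import *
where()"
```

```text
chock deck mm [-39.97   0.14   0.46] tool deck mm [-5.5370e+01  1.4000e-01  1.9046e+02] rot err deg [-0.    0.24 -0.  ] F deck [-13.6   -0.96   0.94] t 11.175 open 0.0318 grip 29.9
```

>>> carry_out --targets '[{"hand": 20, "x": -0.0007, "y": 0, "z": -0.0003, "ax": 0, "ay": 0, "az": 0}, {"hand": 20, "x": -0.0007, "y": 0, "z": -0.0003, "ax": 0, "ay": 0, "az": 0}]'

```text
t: 11.42
tool_pos: [0.5083, 0.0698, 0.2295]
orientation: [-0.133, 3.04, 0.007]
force: [-15.4, -1.7, 0.5]
opening: 0.0318
gripper_force: 29.9
```

```bash
python3 -c "
from h import *
where()"
```

```text
chock deck mm [-39.66   0.14   0.51] tool deck mm [-5.5060e+01  1.4000e-01  1.9051e+02] rot err deg [-0.    0.32 -0.  ] F deck [-15.32  -0.34   2.14] t 11.425 open 0.0318 grip 29.9
```

>>> carry_out --targets '[{"hand": 20, "x": -0.0005, "y": 0, "z": -0.0004, "ax": 0, "ay": 0, "az": 0}, {"hand": 20, "x": -0.0005, "y": 0, "z": -0.0004, "ax": 0, "ay": 0, "az": 0}, {"hand": 20, "x": -0.0005, "y": 0, "z": -0.0004, "ax": 0, "ay": 0, "az": 0}]'

```text
t: 11.8
tool_pos: [0.5085, 0.0699, 0.2296]
orientation: [-0.133, 3.04, 0.007]
force: [-14.8, -1.8, -1.6]
opening: 0.0322
gripper_force: 29.9
```

```bash
python3 -c "
from h import *
where()"
```

```text
chock deck mm [-39.42   0.14   0.56] tool deck mm [-5.4820e+01  1.4000e-01  1.9056e+02] rot err deg [-0.    0.36 -0.  ] F deck [-15.02  -0.53  -0.06] t 11.8 open 0.0322 grip 29.9
```

>>> carry_out --targets '[{"hand": 20, "x": 0.0005, "y": 0, "z": 0.0001, "ax": 0, "ay": 0, "az": 0}, {"hand": 20, "x": 0.001, "y": 0, "z": 0.0003, "ax": 0, "ay": 0, "az": 0}, {"hand": 20, "x": 0.001, "y": 0, "z": 0.0003, "ax": 0, "ay": 0, "az": 0}]'

```text
t: 12.18
tool_pos: [0.5081, 0.0698, 0.2295]
orientation: [-0.133, 3.038, 0.007]
force: [-10.3, -0.7, -3.9]
opening: 0.0319
gripper_force: 29.9
```

```bash
python3 -c "
from h import *
where()"
```

```text
chock deck mm [-39.82   0.12   0.51] tool deck mm [-5.5220e+01  1.2000e-01  1.9051e+02] rot err deg [-0.    0.24  0.  ] F deck [-10.67   0.21  -2.85] t 12.175 open 0.0319 grip 29.9
```

>>> carry_out --targets '[{"hand": 20, "x": 0.0006, "y": 0, "z": 0.0002, "ax": 0, "ay": 0, "az": 0}, {"hand": 20, "x": 0.0013, "y": 0, "z": 0.0006, "ax": 0, "ay": 0, "az": 0}, {"hand": 20, "x": 0.0013, "y": 0, "z": 0.0006, "ax": 0, "ay": 0, "az": 0}]'

```text
t: 12.55
tool_pos: [0.5076, 0.0698, 0.2293]
orientation: [-0.132, 3.036, 0.007]
force: [-7.3, -0.9, -5.3]
opening: 0.0318
gripper_force: 29.9
```

```bash
python3 -c "
from h import *
where()"
```

```text
chock deck mm [-40.35   0.12   0.4 ] tool deck mm [-5.575e+01  1.200e-01  1.904e+02] rot err deg [-0.    0.09  0.  ] F deck [-7.82 -0.23 -4.47] t 12.55 open 0.0318 grip 29.9
```

>>> carry_out --targets '[{"hand": 20, "x": 0, "y": 0, "z": 0.0005, "ax": 0, "ay": 0, "az": 0}, {"hand": 20, "x": 0, "y": 0, "z": 0.0005, "ax": 0, "ay": 0, "az": 0}]'

```text
t: 12.8
tool_pos: [0.5077, 0.0698, 0.2293]
orientation: [-0.132, 3.036, 0.007]
force: [-10.5, -1.9, -0.4]
opening: 0.032
gripper_force: 29.9
```

```bash
python3 -c "
from h import *
where()"
```

```text
chock deck mm [-40.32   0.13   0.34] tool deck mm [-5.5720e+01  1.3000e-01  1.9034e+02] rot err deg [-0.01  0.11  0.  ] F deck [-10.59  -0.97   0.69] t 12.8 open 0.032 grip 29.9
```

>>> carry_out --targets '[{"hand": 44, "x": 0, "y": 0, "z": 0, "ax": 0, "ay": 0, "az": 0}, {"hand": 44, "x": 0, "y": 0, "z": 0, "ax": 0, "ay": 0, "az": 0}, {"hand": 44, "x": 0, "y": 0, "z": 0, "ax": 0, "ay": 0, "az": 0}]'

```text
t: 13.18
tool_pos: [0.5094, 0.0698, 0.2307]
orientation: [-0.132, 3.03, 0.007]
force: [0.5, -0.7, 0.8]
opening: 0.0406
gripper_force: 0.0
```

```bash
python3 -c "
from h import *
where()"
```

```text
chock deck mm [-38.44   0.06   1.57] tool deck mm [-5.3840e+01  6.0000e-02  1.9157e+02] rot err deg [ 0.   -0.24  0.  ] F deck [ 0.47 -0.76  0.72] t 13.175 open 0.0406 grip 0.0
```

>>> carry_out --targets '[{"hand": 44, "x": 0.0, "y": 0, "z": -0.02, "ax": 0, "ay": 0, "az": 0}, {"hand": 44, "x": 0.0, "y": 0, "z": -0.07, "ax": 0, "ay": 0, "az": 0}, {"hand": 50, "x": 0.0, "y": 0, "z": -0.11, "ax": 0, "ay": 0, "az": 0}, {"hand": 50, "x": 0.0, "y": 0, "z": -0.11, "ax": 0, "ay": 0, "az": 0}]'

```text
t: 13.68
tool_pos: [0.4986, 0.0689, 0.344]
orientation: [-0.132, 3.024, 0.007]
force: [0.6, -0.0, 0.2]
opening: 0.0464
gripper_force: 0.0
```

```bash
cat >> h.py <<'E'
def rod(x,z): return D0+MD@[x,.098,.030+z+.167]
A=np.stack([MD[:,1],MD[:,0],-MD[:,2]],1); B=np.stack([-MD[:,1],-MD[:,0],-MD[:,2]],1)
E
python3 - <<'E'
from h import *
print(read_state()['q']); where()
for T in(A,B): go(rod(-.0305,.07),T)
p,im,d=save('wrist','w3')
cv2.imwrite('pics/p3.png',cv2.resize(np.hstack([save('side','d3')[1][165:275,215:325],im[0:300:2,130:430:2][:110*1+40,:]][:1]),(600,600),interpolation=cv2.INTER_CUBIC))
E
```

```text
[ 0.03315814 -0.1579771   1.88790375  0.00598301  1.29653425 -1.62620467]
chock deck mm [-3.743e+01  3.000e-02  1.154e+02] tool deck mm [-5.283e+01  3.000e-02  3.054e+02] rot err deg [ 0.03 -0.6  -0.  ] F deck [ 0.62 -0.1   0.1 ] t 13.675 open 0.0464 grip 0.0
shift [-0.0219  0.098   0.0386] turn [0.0079 0.0087 1.5708] t 13.675
shift [-0.0219  0.098   0.0386] turn [-0.0087  0.0079 -1.5707] t 13.675
```

View pics/p3.png

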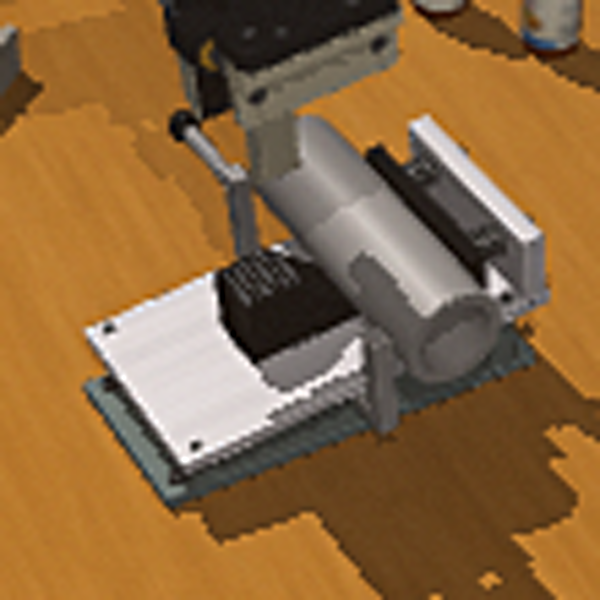

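p3 shows the chock on mid-deck against the pipe, which rests on the backstop; the gate is still shut. Now for the rod.

>>> carry_out --targets '[{"hand": 50, "x": -0.022, "y": 0.098, "z": 0, "ax": 0.008, "ay": 0.009, "az": 1.571}, {"hand": 50, "x": -0.022, "y": 0.098, "z": 0, "ax": 0.008, "ay": 0.009, "az": 1.571}, {"hand": 50, "x": -0.022, "y": 0.098, "z": 0, "ax": 0.008, "ay": 0.009, "az": 1.571}, {"hand": 50, "x": -0.022, "y": 0.098, "z": 0, "ax": 0.008, "ay": 0.009, "az": 1.571}, {"hand": 50, "x": -0.022, "y": 0.098, "z": 0, "ax": 0.008, "ay": 0.009, "az": 1.571}, {"hand": 50, "x": -0.022, "y": 0.098, "z": 0, "ax": 0.008, "ay": 0.009, "az": 1.571}, {"hand": 50, "x": -0.022, "y": 0.098, "z": 0, "ax": 0.008, "ay": 0.009, "az": 1.571}, {"hand": 50, "x": -0.022, "y": 0.098, "z": 0, "ax": 0.008, "ay": 0.009, "az": 1.571}]'

```text
t: 14.78
tool_pos: [0.5098, 0.1682, 0.3392]
orientation: [1.973, 2.358, 0.101]
force: [0.1, -0.6, -0.0]
opening: 0.0466
gripper_force: 0.0
```

>>> carry_out --targets '[{"hand": 50, "x": 0, "y": 0, "z": 0, "ax": 0, "ay": 0, "az": 0.1}, {"hand": 50, "x": 0, "y": 0, "z": 0, "ax": 0, "ay": 0, "az": 0.1}]'

```text
t: 15.02
tool_pos: [0.5099, 0.1682, 0.3396]
orientation: [2.082, 2.265, 0.106]
force: [-0.6, -0.5, -0.3]
opening: 0.0464
gripper_force: 0.0
```

Run:
```python
from h import *
go(rod(-.0305,.03),A);go(rod(-.0305,0),A)
```

```text
shift [-0.      0.0038  0.0719] turn [-0.0114  0.0003 -0.003 ] t 15.025
shift [0.     0.0041 0.1019] turn [-0.0114  0.0003 -0.003 ] t 15.025
```

>>> carry_out --targets '[{"hand": 50, "x": 0, "y": 0.004, "z": 0.04, "ax": -0.011, "ay": 0, "az": -0.003}, {"hand": 50, "x": 0, "y": 0.004, "z": 0.07, "ax": -0.011, "ay": 0, "az": -0.003}, {"hand": 50, "x": 0, "y": 0.004, "z": 0.07, "ax": -0.011, "ay": 0, "az": -0.003}]'

```text
t: 15.4
tool_pos: [0.5194, 0.1688, 0.2684]
orientation: [2.073, 2.266, 0.112]
force: [-1.2, 0.2, 0.2]
opening: 0.0463
gripper_force: 0.0
```

Run:
```python
from h import *
go(rod(-.0305,0),A)
a=save('scene','s4')[1][150:260,200:310];b=save('side','d4')[1][150:260,210:320]
cv2.imwrite('pics/p4.png',cv2.resize(np.hstack([a,b]),(800,400),interpolation=cv2.INTER_CUBIC))
```

```text
shift [0.0002 0.0011 0.0301] turn [-0.0047  0.0009  0.0014] t 15.4
```

View pics/p4.png

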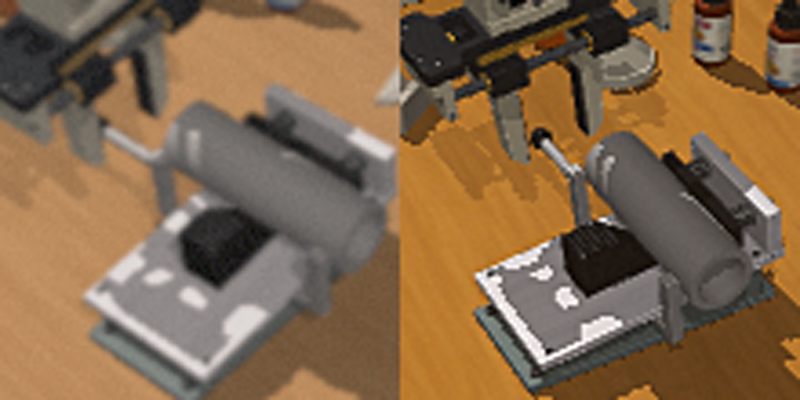

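p4 shows the fingers on either side of the rod, above it. Descending and gripping.

>>> carry_out --newtons 20 --targets '[{"hand": 50, "x": 0, "y": 0.001, "z": 0.02, "ax": -0.003, "ay": 0, "az": 0}, {"hand": 50, "x": 0, "y": 0.001, "z": 0.03, "ax": -0.003, "ay": 0, "az": 0}, {"hand": 50, "x": 0, "y": 0.001, "z": 0.03, "ax": -0.003, "ay": 0, "az": 0}, {"hand": 0, "x": 0, "y": 0.001, "z": 0.03, "ax": -0.003, "ay": 0, "az": 0}, {"hand": 0, "x": 0, "y": 0.001, "z": 0.03, "ax": -0.003, "ay": 0, "az": 0}, {"hand": 0, "x": 0, "y": 0.001, "z": 0.03, "ax": -0.003, "ay": 0, "az": 0}, {"hand": 0, "x": 0, "y": 0.001, "z": 0.03, "ax": -0.003, "ay": 0, "az": 0}]'

```text
t: 16.38
tool_pos: [0.5242, 0.1696, 0.2422]
orientation: [2.073, 2.261, 0.121]
force: [-17.5, -1.5, 10.5]
opening: 0.0117
gripper_force: 8.3
```

Run:
```python
from h import *
where();go(rod(-.0775,0),A)
```

```text
chock deck mm [-13.92  98.13  10.57] tool deck mm [-29.32  98.13 200.57] rot err deg [-8.000e-02 -9.000e-02  9.004e+01] F deck [-16.41   0.06  12.28] t 16.375 open 0.0117 grip 8.3
shift [-0.0002 -0.0482  0.0035] turn [ 0.0019  0.     -0.0007] t 16.375
```

>>> carry_out --targets '[{"hand": 0, "x": 0, "y": 0, "z": 0, "ax": 0, "ay": 0, "az": 0}, {"hand": 0, "x": 0, "y": 0, "z": 0, "ax": 0, "ay": 0, "az": 0}]'

```text
t: 16.62
tool_pos: [0.5233, 0.1695, 0.2417]
orientation: [2.074, 2.262, 0.117]
force: [-14.9, -1.3, 8.7]
opening: 0.0085
gripper_force: 20.0
```

Run:
```python
from h import *
where();go(rod(-.0775,0),A)
```

```text
chock deck mm [-14.85  98.17  10.2 ] tool deck mm [-30.25  98.17 200.2 ] rot err deg [6.000e-02 2.000e-02 9.003e+01] F deck [-13.95  -0.04  10.25] t 16.625 open 0.0085 grip 20.0
shift [-0.0002 -0.0472  0.0032] turn [-0.0009  0.0004 -0.0005] t 16.625
```

>>> carry_out --targets '[{"hand": 0, "x": 0, "y": -0.003, "z": -0.0005, "ax": 0, "ay": 0, "az": 0}, {"hand": 0, "x": 0, "y": -0.006, "z": -0.001, "ax": 0, "ay": 0, "az": 0}, {"hand": 0, "x": 0, "y": -0.01, "z": -0.001, "ax": 0, "ay": 0, "az": 0}, {"hand": 0, "x": 0, "y": -0.01, "z": -0.001, "ax": 0, "ay": 0, "az": 0}]'

```text
t: 17.12
tool_pos: [0.5142, 0.1687, 0.2412]
orientation: [2.072, 2.26, 0.122]
force: [1.2, 1.9, -15.3]
opening: 0.0081
gripper_force: 20.0
```

Run:
```python
from h import *
where();go(rod(-.0775,0),A)
```

```text
chock deck mm [-23.99  98.09  10.57] tool deck mm [-39.39  98.09 200.57] rot err deg [-0.13 -0.14 90.04] F deck [ -0.2    1.78 -15.39] t 17.125 open 0.0081 grip 20.0
shift [-0.0001 -0.0381  0.0035] turn [ 0.003   0.0001 -0.0007] t 17.125
```

>>> carry_out --targets '[{"hand": 0, "x": 0, "y": -0.004, "z": 0.001, "ax": 0, "ay": 0, "az": 0}, {"hand": 0, "x": 0, "y": -0.01, "z": 0.001, "ax": 0, "ay": 0, "az": 0}, {"hand": 0, "x": 0, "y": -0.016, "z": 0.001, "ax": 0, "ay": 0, "az": 0}, {"hand": 0, "x": 0, "y": -0.02, "z": 0.001, "ax": 0, "ay": 0, "az": 0}, {"hand": 0, "x": 0, "y": -0.02, "z": 0.001, "ax": 0, "ay": 0, "az": 0}]'

```text
t: 17.75
tool_pos: [0.495, 0.1671, 0.2391]
orientation: [2.072, 2.259, 0.124]
force: [0.8, 1.7, -10.8]
opening: 0.0085
gripper_force: 20.0
```

Run:
```python
from h import *
where()
```

```text
chock deck mm [-43.41  98.15  10.51] tool deck mm [-58.81  98.15 200.51] rot err deg [-0.21 -0.2  90.04] F deck [ -0.22   1.58 -10.85] t 17.75 open 0.0085 grip 20.0
```

>>> carry_out --targets '[{"hand": 0, "x": 0, "y": -0.005, "z": 0.0008, "ax": 0, "ay": 0, "az": 0}, {"hand": 0, "x": 0, "y": -0.01, "z": 0.0008, "ax": 0, "ay": 0, "az": 0}, {"hand": 0, "x": 0, "y": -0.0145, "z": 0.0008, "ax": 0, "ay": 0, "az": 0}, {"hand": 0, "x": 0, "y": -0.0145, "z": 0.0008, "ax": 0, "ay": 0, "az": 0}]'

```text
t: 18.25
tool_pos: [0.4811, 0.1659, 0.2374]
orientation: [2.071, 2.259, 0.125]
force: [-1.3, 0.9, 0.4]
opening: 0.0082
gripper_force: 20.0
```

Run:
```python
from h import *
where()
```

```text
chock deck mm [-57.5   98.2   10.36] tool deck mm [-72.9   98.2  200.36] rot err deg [-0.28 -0.26 90.04] F deck [-1.21  0.99  0.54] t 18.25 open 0.0082 grip 20.0
```

>>> carry_out --targets '[{"hand": 0, "x": 0, "y": -0.002, "z": 0, "ax": 0, "ay": 0, "az": 0}, {"hand": 0, "x": 0, "y": -0.002, "z": 0, "ax": 0, "ay": 0, "az": 0}, {"hand": 35, "x": 0, "y": -0.002, "z": 0, "ax": 0, "ay": 0, "az": 0}, {"hand": 35, "x": 0, "y": -0.002, "z": 0, "ax": 0, "ay": 0, "az": 0}, {"hand": 35, "x": 0, "y": -0.002, "z": 0, "ax": 0, "ay": 0, "az": 0}, {"hand": 35, "x": 0, "y": -0.002, "z": -0.05, "ax": 0, "ay": 0, "az": 0}, {"hand": 35, "x": 0.03, "y": -0.002, "z": -0.11, "ax": 0, "ay": 0, "az": 0}, {"hand": 35, "x": 0.08, "y": -0.002, "z": -0.13, "ax": 0, "ay": 0, "az": 0}]'

```text
t: 19.25
tool_pos: [0.4588, 0.2441, 0.37]
orientation: [2.073, 2.253, 0.132]
force: [1.2, 0.6, 0.1]
opening: 0.0326
gripper_force: 0.0
```

Run:
```python
from h import *
where()
b=save('side','d5')[1][150:260,210:320];a=save('scene','s5')[1][150:260,200:310]
cv2.imwrite('pics/p5.png',cv2.resize(np.hstack([a,b]),(800,400),interpolation=cv2.INTER_CUBIC))
for t in('side','scene'):
  n={'side':'d','scene':'s'}[t]+'5'
  w,m,_=cloud(n,[.5,0,.06],[.7,.17,.12]); w0,m0,_=cloud(t,[.5,0,.06],[.7,.17,.12])
  x=np.array([np.cos(np.radians(5)),np.sin(np.radians(5)),0])
  for ww,mm in((w0,m0),(w,m)):
    P=ww[mm];top=P[P[:,2]>np.percentile(P[:,2],85)];print(t,len(P),'top x',(top@x).mean(),top[:,2].mean())
```

```text
chock deck mm [-58.9  178.05 143.76] tool deck mm [-74.3  178.05 333.76] rot err deg [-0.53 -0.44 90.22] F deck [ 1.24  0.48 -0.06] t 19.25 open 0.0326 grip 0.0
side 1483 top x 0.5845585309377462 0.09510984527807423
side 1633 top x 0.5893438126273302 0.09563547453914427
scene 1999 top x 0.5831711023776904 0.0970585017422572
scene 2191 top x 0.5885436959191508 0.09743793693164858
```

View pics/p5.png

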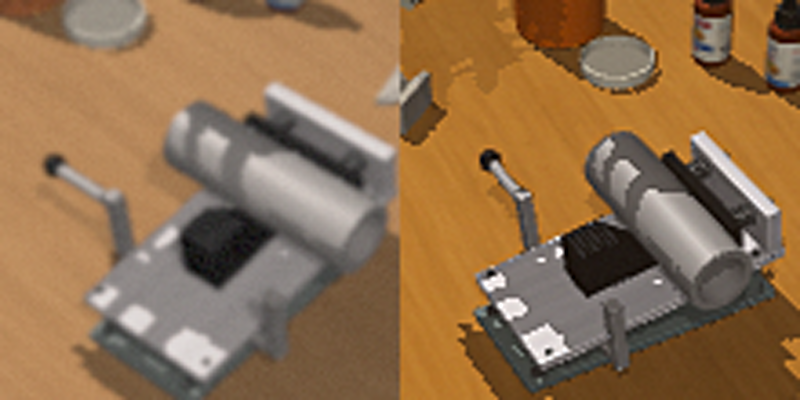

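p5 shows the gate fully back, with the chock alone holding the pipe on the backstop. The pipe has moved about 5 mm up the slope and rose only as far as the slope accounts for. Handing in.

```bash
python3 -c "
from h import *
print(robot.close_job())"
```

```text
the job is handed in; nothing more can be done
None
```

The chock is set mid-pipe and was pushed up the slope with about 15 N and almost no downward force; the gate is pulled fully back (about 44 of 45 mm), the pipe sits on the backstop with the chock alone holding it, and the job was handed in at about 19 s. I inferred the snug force (about 5.7 N) from the push force and did not measure it directly.

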